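# Hang the climate logger back on its rail studs

### The arm

A 6-joint arm with a two-finger parallel gripper is mounted at the origin on the work surface. World frame = base frame: x ahead of the robot, y to its left, z up, the work surface at z = 0. Lengths are in m, angles in rad, forces in N, time in s.
With the tool pointing down it reaches from about 0.325 to 0.775 m from the base axis. Payload 9.3 kg.
Tool frame: the origin (TCP) lies at the very end of the fingers, on their centre line; the grasp point (between the pads) lies 19 mm behind it; z points along the fingers, y is the line along which they close (so a half turn about z gives the same grasp; the last joint's range is limited). The gripper opens to 85 mm and grips with 20 to 120 N. Pads are 22 mm wide; open, the fingers measure 114 mm over their backs; the gripper's body (76 mm by 85 mm) begins 54 mm behind the grasp point. The pads swing forward as they close: fully open they stand 13 mm farther back than shut.
Start: joints at [1.158, 0.259, 0.021, 1.334, 0, 1.418], TCP at [0.141, 0.532, 0.231] pointing down, gripper open.
Joint ranges: [-3.04, 3.04], [-0.91, 1.82], [-1.04, 1.36], [-1.92, 1.95], [-1.52, 1.45], [-3.14, 3.14]. Speed limits (rad/s): [2.22, 2.22, 2.79, 3.14, 3.14, 3.14].

### API

Orientations are given as a unit quaternion [w, x, y, z].
In Python, from plant import bot, vision, sign_off gives the robot as it stands.
- The arm moves only by the shell command python3 -m jog 'ROWS' [OPENING]. ROWS is JSON, a list of rows, each a list of 2 entries, a list of its own where there are three numbers: the shift along the tool's x, y, z in cm, then the turn about the tool's z in rad. A call has 1 to 5 rows; each row is the pose to reach, as a shift and turn from the pose commanded when the call began, along the tool's axes at that moment; what a row does not reach only later rows make up. A row lasts 1/10 s, in which the tool goes at most 50 mm and 8.59 degrees, less where a joint would pass 70% of its speed; a pose out of reach is approached as far as the arm can. A call with a gripper value outside its range is refused whole. OPENING is the finger opening in cm, from 0 to 8.54, set as the call begins (- or left out, the last holds). The fingers move at their own pace and stop on an object; the grip force is fixed at half the most. Time passes only in rows, so rows that repeat a pose let the fingers close. It gives the time, the measured TCP pose, the force, the opening and the grip force at its end, in the units of the state.
- bot.read_state(): the state, without advancing time (a new reading comes with each control period).
- vision.snapshot(name): name is "side" or "top"; returns (picture, depth): 400x640x3 uint8, red, green, blue; 400x640 float32, m along the optical axis (not along the pixel's ray), 0 where there is no reading.
- vision.camera_params(name): a dict with "fx", "fy", "cx", "cy" (pixels), "dist_coeffs" ([k1, k2, p1, p2, k3] as OpenCV has them; the pictures are not rectified), "T" (4x4, takes a point from camera to world coordinates). Camera axes: x right, y up, looking along -z (the intrinsics and any distortion apply to the point x, -y, -z); pixel columns grow to the right and rows downward; lengths in m; the calibration is good to about 2 mm. A picture is of the moment at which its call begins. camera_params takes no time and is no camera call.
- sign_off(): hands the job in; it is judged then, once.
The state is a dict: "clock": time; "joint_positions": joint angles; "dq": joint speeds; "joint_efforts": joint torques, N m; "position": TCP position; "eef_rot": TCP orientation; "contact_force": force on the tool from outside, world axes, zero at the start; "torque": the same for the moment, N m; "width": finger opening in m; "grip_force": force on a finger pad.
Only numpy, scipy, OpenCV 4.12 (cv2) and the standard library are available. Lean on these libraries where they do the work, as an engineer would, in place of code of your own. Each camera call takes 0.05 s, during which the arm holds its last target. There are 200 camera calls.

### The job

The room's climate logger has been read out in its dock. Lift it out and hang it back on the slotted aluminium rail: press the two keyhole openings of its steel bracket over the two brass-headed studs until the bracket lies flat against the rail, then slide it down until it is fully home on both studs, and let go. Leave the wooden gauge-block case, the ring gauge and the V-block where they are.

Things in the scene. Friction and masses are not known exactly. Their poses are not given: they have to be found in the camera images.
- logger_mid (a point): Centre of the logger's ivory case, half-way up. The case is a solid box 40 mm deep (x) by 58 mm wide (y) by 120 mm tall (z); 0.3 to 0.5 kg in all. It stands upright in the dock and is to hang upright. Axes: +x out of its front (display side), +z up. Its upper 40 mm stands clear above the bracket: grip it there, across the 58 mm. A sensor stub 18 mm across stands 10 mm above its top.
- bracket (a point): Middle of the flat back of the steel bracket, a plate fixed on the back of the case: 4 mm thick, 150 mm wide (y), 60 mm tall. It lies at (-24, 0, -10) mm from logger_mid, same axes, and stands out 46 mm on either side of the case as two wings. Each wing has a keyhole: a round opening 26 mm across with a slot 11 mm wide rising from its top; the two keyholes are 110 mm apart.
- hole_1 (a point): Centre of the round (large, lower) opening of the keyhole in the bracket's +y wing, in the middle of the plate's thickness; from logger_mid it lies at (-22, +55, -19) mm. Same axes as logger_mid. Diameter 26 mm.
- hole_2 (a point): The same for the -y wing; from logger_mid at (-22, -55, -19) mm.
- seat_1 (a point): Where the stud's axis comes to rest at the upper end of the narrow slot in the +y wing, in the middle of the plate's thickness, 24 mm above hole_1; from logger_mid at (-22, +55, +5) mm.
- seat_2 (a point): The same for the -y wing, 24 mm above hole_2; from logger_mid at (-22, -55, +5) mm.
- rail: Slotted aluminium profile 300 mm long (y), 40 mm deep, 80 mm tall, fixed on two posts: underside 100 mm, top 180 mm above the bench, nothing above it. Origin: on the bench straight below the middle of its front face. +x points straight out of that face (the one with the studs, which looks away from the robot); y runs along the rail. Its feet reach 30 mm in front of the face, 6 mm high.
- stud_1 (a point): Stud on the rail's +y side, 55 mm from the middle, 160 mm above the bench. The point is on its axis 3 mm in front of the rail's face; seat_1 must come here. The stud sticks straight out of the face: shank 8 mm across and 6 mm long, then a brass head 18 mm across and 5 mm thick (its end is 11 mm from the face). Axes as the rail's.
- stud_2 (a point): The same stud at the rail's -y side, for seat_2.
- dock: Black read-out dock 80 x 100 mm, 16 mm high, fixed. The logger's foot stands 10 mm deep in its recess (1.5 mm play all round), 6 mm above the bench; lift it straight up to free it. Axes as the standing logger's. Origin: on the bench straight below the middle of the bracket's back.
- gauge_case: Closed wooden gauge-block case, 100 x 170 x 40 mm, beyond the work, seen from the robot; origin at the centre of its underside. To be left alone.
- ring_gauge: Steel ring gauge, 90 mm across, 24 mm high, lying flat; origin at the centre of its underside. To be left alone.
- v_block: Steel V-block, 70 x 46 x 42 mm; origin at the centre of its underside. To be left alone.
Mind the look-alikes: they are no part of the job. Of the things that look like the part that bears logger_mid, the middle-sized one is meant.

How it is judged:
On the way:
1. both stud heads have gone through the round openings and the bracket lies against the rail, not yet slid down (x of hole_1 in the frame of stud_1 between -0.006 and 0.002 m and x of hole_2 in the frame of stud_2 between -0.006 and 0.002 m and distance between hole_1 and stud_1 below 0.012 m and distance between hole_2 and stud_2 below 0.012 m).
At the end, for the whole second after the job is handed in: The logger hangs at rest on both studs with each stud at the upper end of its slot (seat_1 within 5 mm of stud_1 and seat_2 within 5 mm of stud_2); the gauge-block case, ring gauge and V-block are where they were, to within 20 mm (distance between seat_1 and stud_1 below 0.005 m and distance between seat_2 and stud_2 below 0.005 m and linear speed of logger below 0.02 m/s and distance of each of gauge_case, ring_gauge, v_block from where it was at the start of the episode below 0.02 m); the robot touches nothing.
It fails at once if the gauge-block case is shoved more than 20 mm (distance of gauge_case from where it was at the start of the episode above 0.02 m).
It fails at once if the ring gauge is shoved more than 20 mm (distance of ring_gauge from where it was at the start of the episode above 0.02 m).
It fails at once if the V-block is shoved more than 20 mm (distance of v_block from where it was at the start of the episode above 0.02 m).
It also fails if it takes over 40 s, if anything falls off the work surface, if the arm or the gripper's body presses on something with over 40 N, if the wrist force passes 120 N, or if a joint passes its speed limit or range.

## Working session

There is one attempt and no reset: what is moved stays moved. The work goes in short steps, Python scripts to look and compute and a shell command to move; the robot and the scene stay as the last step left them, time stands still between calls to the robot, and variables do not carry over. Pictures are saved under pics/ and viewed, at most 10 in all, crops included, and the job is handed in when it is done.

```bash
ls; mkdir -p pics; python3 - <<'E'
from plant import bot,vision
import cv2,numpy as np
for n in("side","top"):
    im,d=vision.snapshot(n); cv2.imwrite(f"pics/{n}0.png",im[:,:,::-1]); np.savez(f"{n}0.npz",im=im,d=d)
    p=vision.camera_params(n); print({k:np.round(v,4).tolist() for k,v in p.items()})
s=bot.read_state(); print(s["position"],s["eef_rot"],s["clock"],s["width"])
E
```

```text
pics
{'fx': 490.4696, 'fy': 490.4696, 'cx': 312.6462, 'cy': 195.2212, 'dist_coeffs': [-0.1335, 0.0, 0.0, 0.0, 0.0], 'T': [[0.9775, 0.1258, -0.1694, 0.3775], [-0.2109, 0.6062, -0.7669, -0.9214], [0.0062, 0.7853, 0.619, 0.8528], [0.0, 0.0, 0.0, 1.0]]}
{'fx': 487.0327, 'fy': 487.0327, 'cx': 318.964, 'cy': 201.8792, 'dist_coeffs': [-0.032, 0.0, 0.0, 0.0, 0.0], 'T': [[0.0228, 0.9815, -0.19, 0.3829], [-0.9997, 0.0225, -0.0039, -0.0326], [0.0004, 0.19, 0.9818, 1.2373], [0.0, 0.0, 0.0, 1.0]]}
[0.14120594 0.53133047 0.2307197 ] [-1.53546870e-04  1.29540043e-01  9.91574020e-01 -5.62520525e-04] 0.1 0.08566197885171092
```

View pics/side0.png

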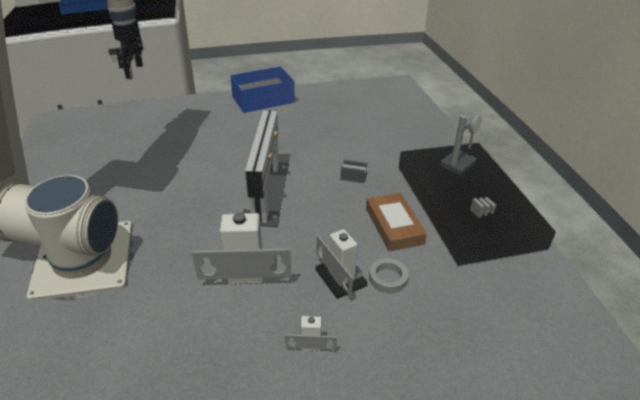

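View pics/top0.png

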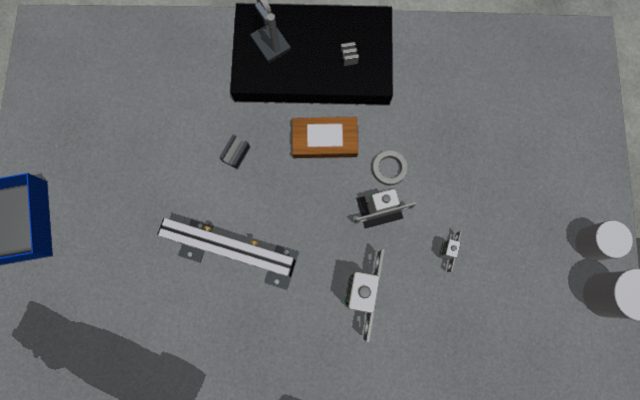

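```bash
cat > h.py <<'E'
import numpy as np,cv2
from plant import vision
def K(p): return np.array([[p["fx"],0,p["cx"]],[0,p["fy"],p["cy"]],[0,0,1]]),np.array(p["dist_coeffs"],float)
def rays(n,uv):
    p=vision.camera_params(n);k,d=K(p);T=np.array(p["T"])
    q=cv2.undistortPoints(np.array(uv,float).reshape(-1,1,2),k,d)[:,0]
    return T[:3,3],np.c_[q[:,0],-q[:,1],-np.ones(len(q))]@T[:3,:3].T
def plane(n,uv,z):
    o,r=rays(n,uv); return o+r*((z-o[2])/r[:,2])[:,None]
def cloud(n,depth):
    v,u=np.mgrid[:400,:640]; o,r=rays(n,np.c_[u.ravel(),v.ravel()])
    return (o+r*depth.ravel()[:,None]).reshape(400,640,3)
def proj(n,P):
    p=vision.camera_params(n);k,d=K(p);T=np.array(p["T"])
    c=(np.atleast_2d(P)-T[:3,3])@T[:3,:3]*[1,-1,-1]
    return cv2.projectPoints(c,np.zeros(3),np.zeros(3),k,d)[0][:,0]
def rect(P):
    (c,s,a)=cv2.minAreaRect((P[:,:2]*1000).astype(np.float32)); return np.round(c,1),np.round(s,1),round(a,2)
E
cat > m.py <<'E'
from h import *
f=np.load("top0.npz");im=f["im"];C=cloud("top",f["d"])
v,u=np.mgrid[:400,:640]
for nm,box,z0,z1 in [("logger",(345,185,420,228),.115,.131),("brk",(345,185,420,228),.07,.095),("big",(340,240,390,345),.1,.25),("small",(440,225,465,275),.04,.12),("rail",(150,210,305,285),.172,.19),("case",(285,110,365,165),.03,.05),("ring",(365,145,412,187),.015,.04),("v",(215,130,252,172),.03,.06)]:
    m=(u>=box[0])&(u<box[2])&(v>=box[1])&(v<box[3])&(C[...,2]>z0)&(C[...,2]<z1)
    P=C[m]; print(nm,len(P),P.mean(0).round(4) if len(P) else'',np.median(P[:,2]).round(4),rect(P))
# ray-to-plane checks
hsv=cv2.cvtColor(im,cv2.COLOR_RGB2HSV)
br=cv2.inRange(hsv,(12,110,90),(35,255,255)); br[:210]=0;br[270:]=0;br[:,:150]=0;br[:,310:]=0
n,l,s,c=cv2.connectedComponentsWithStats(br); print(s[1:].tolist(),c[1:].round(1).tolist(),plane("top",c[1:],.160).round(4).tolist())
w=((im.min(2)>150)*255).astype(np.uint8)
for nm,box,z in [("logger",(345,185,420,228),.126),("rail",(150,210,305,285),.18)]:
    w2=np.zeros_like(w);w2[box[1]:box[3],box[0]:box[2]]=w[box[1]:box[3],box[0]:box[2]]
    w2=cv2.morphologyEx(w2,cv2.MORPH_CLOSE,np.ones((7,7))) 
    cs=max(cv2.findContours(w2,0,2)[0],key=cv2.contourArea); print(nm,"ray",rect(plane("top",cs[:,0],z)))
cv2.imwrite("pics/crop.png",np.vstack([cv2.resize(im[180:235,340:425,::-1],(680,330),interpolation=2)*1,cv2.resize(im[205:290,150:310,::-1],(680,260))[:260]]))
E
python3 m.py
```

```text
logger 367 [ 0.608  -0.1808  0.1255] 0.1258 (array([ 609.3, -181.7]), array([41. , 57.9]), 15.91)
brk 190 [ 0.5892 -0.1834  0.0842] 0.0856 (array([ 606.3, -183.5]), array([ 41.8, 149.9]), 16.39)
big 1267 [ 0.3934 -0.1303  0.1598] 0.1686 (array([ 394.5, -129.9]), array([ 65.6, 209.6]), 80.66)
small 335 [ 0.4997 -0.3476  0.0713] 0.079 (array([ 502.1, -349.4]), array([ 32.9, 101.7]), 74.62)
rail 2553 [0.4849 0.1732 0.1797] 0.1798 (array([488.7, 173.8]), array([303.5,  47.6]), 74.23)
case 2492 [ 0.7896 -0.0371  0.0404] 0.0404 (array([792.2, -36.8]), array([104. , 170.1]), 2.76)
ring 555 [ 0.7145 -0.2069  0.024 ] 0.0243 (array([ 715., -207.]), array([88.4, 88.7]), 78.82)
v 290 [0.7465 0.1934 0.0399] 0.0412 (array([747.3, 193.1]), array([48.4, 71.2]), 63.68)
[[204, 226, 7, 4, 17], [251, 241, 7, 4, 17]] [[207.1, 227.4], [254.4, 242.1]] [[0.5275, 0.2202, 0.16], [0.4971, 0.113, 0.16]]
logger ray (array([ 608.3, -183.2]), array([37.2, 55. ]), 16.68)
rail ray (array([484.3, 174.5]), array([295.8,  40.6]), 74.28)
```

View pics/crop.png

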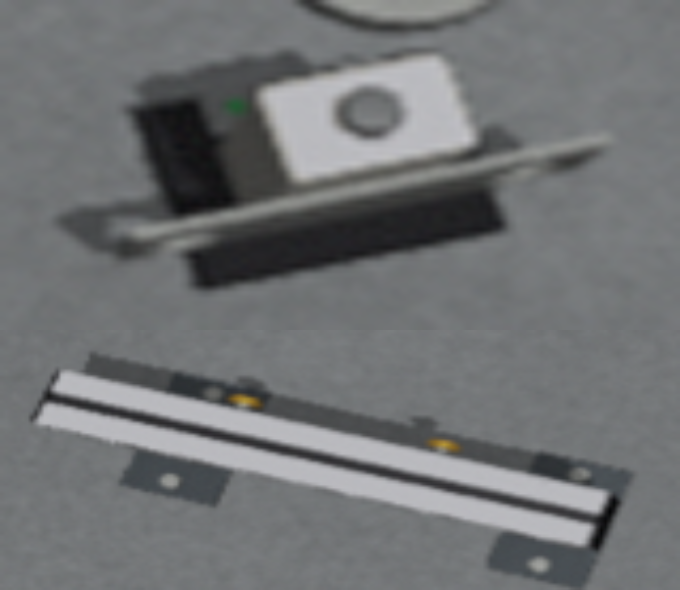

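The look-alikes in the top view are the big logger at (365,292), the one in the black dock at (386,199), and the small one at (453,248). I choose the middle-sized one at (386,199). The crop shows it in the dock, and its 41x58 mm top at z=0.126 matches the description. The brass studs are at (207,227) and (254,242), on the rail's far side.

```bash
cat > d.py <<'E'
import sys,numpy as np
from plant import bot
from scipy.spatial.transform import Rotation as R
s=bot.read_state();q=s["eef_rot"];r=R.from_quat([q[1],q[2],q[3],q[0]])
x,y,z,yaw=map(float,sys.argv[1:5])  # yaw of tool y, deg
ty=r.as_matrix()[:,1];cur=np.degrees(np.arctan2(ty[1],ty[0]))
print("t",round(s["clock"],2),"pos",np.round(s["position"],4),"yaw",cur.round(2),"shift cm",(r.inv().apply(np.array([x,y,z])-s["position"])*100).round(2),"turn",np.radians(cur-yaw).round(4),"tilt z",r.as_matrix()[:,2].round(4),"F",np.round(s["contact_force"],1),"w",round(s["width"],4))
E
python3 d.py .6085 -.182 .24 106.2
```

```text
t 0.1 pos [0.1412 0.5313 0.2307] yaw 75.11 shift cm [-63.49 -56.94  -0.87] turn -0.5426 tilt z [-5.0e-04 -1.1e-03 -1.0e+00] F [ 0.  -0.9 -0.8] w 0.0857
```

```bash
python3 -m jog '[[[-63.5,-56.9,-0.9],-0.543],[[-63.5,-56.9,-0.9],-0.543],[[-63.5,-56.9,-0.9],-0.543],[[-63.5,-56.9,-0.9],-0.543],[[-63.5,-56.9,-0.9],-0.543]]' 8.5; python3 d.py .6085 -.182 .24 106.2
```

```text
clock: 0.6
position: [0.2707, 0.3346, 0.2337]
eef_rot: [-0.0, -0.144, 0.99, -0.0]
contact_force: [0.1, 0.8, 0.1]
width: 0.0847
grip_force: 0.0
t 0.6 pos [0.2707 0.3346 0.2337] yaw 106.53 shift cm [-17.69 -59.14  -0.63] turn 0.0057 tilt z [-1.e-04 -1.e-04 -1.e+00] F [0.1 0.8 0.1] w 0.0847
```

```bash
python3 -m jog '[[[-17.7,-59.1,-0.6],0.006],[[-17.7,-59.1,-0.6],0.006],[[-17.7,-59.1,-0.6],0.006],[[-17.7,-59.1,-0.6],0.006],[[-17.7,-59.1,-0.6],0.006]]'; python3 d.py .6085 -.182 .24 106.2
```

```text
clock: 1.1
position: [0.4066, 0.1242, 0.2364]
eef_rot: [0.0, -0.138, 0.99, 0.0]
contact_force: [1.6, 0.1, -0.6]
width: 0.0852
grip_force: 0.0
t 1.1 pos [0.4066 0.1242 0.2364] yaw 105.87 shift cm [-11.04 -34.97  -0.37] turn -0.0057 tilt z [ 1.e-04  1.e-04 -1.e+00] F [ 1.6  0.1 -0.6] w 0.0852
```

```bash
python3 -m jog '[[[-11,-35,-0.4],0],[[-11,-35,-0.4],0],[[-11,-35,-0.4],0],[[-11,-35,-0.4],0],[[-11,-35,-0.4],0]]';python3 d.py .6085 -.182 .24 106.2
```

```text
clock: 1.6
position: [0.5441, -0.0847, 0.2388]
eef_rot: [-0.0, -0.138, 0.99, 0.0]
contact_force: [0.4, 0.0, 0.9]
width: 0.0849
grip_force: 0.0
t 1.6 pos [ 0.5441 -0.0847  0.2388] yaw 105.86 shift cm [ -3.54 -11.12  -0.12] turn -0.0059 tilt z [-3.e-04  2.e-04 -1.e+00] F [0.4 0.  0.9] w 0.0849
```

```bash
python3 -m jog '[[[-3.5,-11.1,-0.1],-0.007],[[-3.5,-11.1,-0.1],-0.007],[[-3.5,-11.1,-0.1],-0.007],[[-3.5,-11.1,-0.1],-0.007],[[-3.5,-11.1,-0.1],-0.007]]';python3 d.py .6088 -.1823 .09 106.3
python3 - <<'E'
from plant import vision;import cv2
im,d=vision.snapshot("side");cv2.imwrite("pics/s1.png",cv2.resize(im[60:310,200:460,::-1],(780,600)[::1]))
E
```

```text
clock: 2.1
position: [0.6071, -0.1797, 0.2393]
eef_rot: [-0.001, -0.141, 0.99, 0.001]
contact_force: [-0.5, -0.2, -0.5]
width: 0.0849
grip_force: 0.0
t 2.1 pos [ 0.6071 -0.1797  0.2393] yaw 106.26 shift cm [-0.1  -0.32 14.93] turn -0.0008 tilt z [-1.4e-03  9.0e-04 -1.0e+00] F [-0.5 -0.2 -0.5] w 0.0849
```

View pics/s1.png

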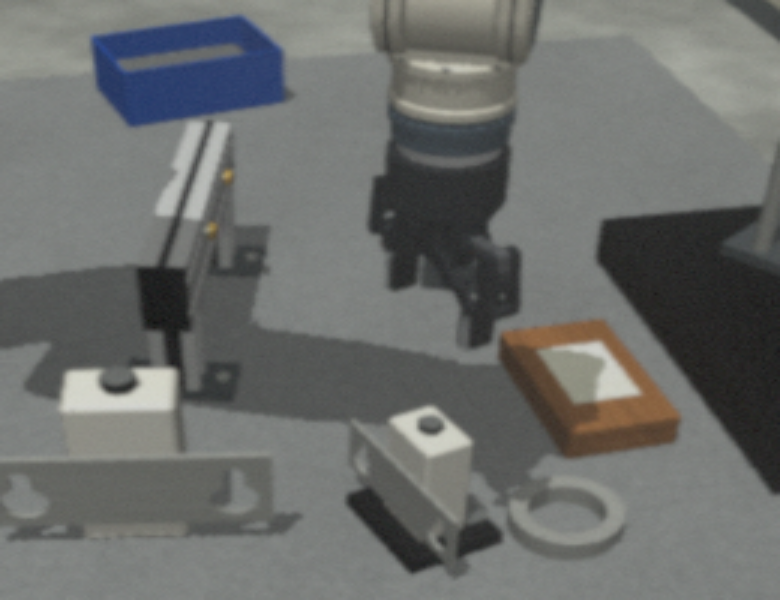

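The gripper is open above the docked logger, whose stub is at about (430,424) in the crop. The ring gauge is beside it and clear of the fingers, so I go down.

```bash
python3 -m jog '[[[-0.1,-0.2,2],0],[[-0.1,-0.2,5],0],[[-0.1,-0.2,8],0],[[-0.1,-0.2,10],0],[[-0.1,-0.2,10],0]]';python3 d.py .6088 -.1823 .09 106.3
```

```text
clock: 2.65
position: [0.6072, -0.1794, 0.138]
eef_rot: [-0.002, -0.142, 0.99, 0.001]
contact_force: [-1.1, -0.5, 1.2]
width: 0.0851
grip_force: 0.0
t 2.65 pos [ 0.6072 -0.1794  0.138 ] yaw 106.37 shift cm [-0.09 -0.33  4.8 ] turn 0.0012 tilt z [-0.004   0.0019 -1.    ] F [-1.1 -0.5  1.2] w 0.0851
```

```bash
python3 -m jog '[[[-0.1,-0.3,1],0],[[-0.1,-0.3,2.5],0],[[-0.1,-0.3,4],0],[[-0.1,-0.3,4.8],0],[[-0.1,-0.3,4.8],0]]';python3 d.py .6088 -.1823 .09 106.3
```

```text
clock: 3.15
position: [0.6107, -0.1839, 0.0919]
eef_rot: [-0.0, -0.142, 0.99, 0.0]
contact_force: [-1.2, 0.2, 0.9]
width: 0.0852
grip_force: 0.0
t 3.15 pos [ 0.6107 -0.1839  0.0919] yaw 106.3 shift cm [0.14 0.2  0.19] turn -0.0 tilt z [-4.e-04  2.e-04 -1.e+00] F [-1.2  0.2  0.9] w 0.0852
```

```bash
python3 -m jog '[[[0.1,0.15,0.1],0],[[0.1,0.15,0.1],0],[[0.1,0.15,0.1],0]]';python3 d.py .6088 -.1823 .09 106.3; python3 -m jog '[[[0,0,0],0],[[0,0,0],0],[[0,0,0],0],[[0,0,0],0],[[0,0,0],0]]' 5;python3 d.py .6088 -.1823 .09 106.3
```

```text
clock: 3.45
position: [0.6097, -0.183, 0.0918]
eef_rot: [0.001, -0.142, 0.99, -0.0]
contact_force: [-0.2, 0.5, 0.1]
width: 0.0852
grip_force: 0.0
t 3.45 pos [ 0.6097 -0.183   0.0918] yaw 106.29 shift cm [0.07 0.09 0.18] turn -0.0002 tilt z [ 1.1e-03 -5.0e-04 -1.0e+00] F [-0.2  0.5  0.1] w 0.0852
clock: 3.95
position: [0.6097, -0.1829, 0.0915]
eef_rot: [0.0, -0.142, 0.99, -0.0]
contact_force: [-0.4, 1.5, 6.0]
width: 0.0574
grip_force: 65.0
t 3.95 pos [ 0.6097 -0.1829  0.0915] yaw 106.29 shift cm [0.07 0.08 0.15] turn -0.0002 tilt z [ 7.e-04 -1.e-04 -1.e+00] F [-0.4  1.5  6. ] w 0.0574
```

```bash
python3 -m jog '[[[0,0,-1],0],[[0,0,-3],0],[[0,0,-6],0],[[0,0,-10],0],[[0,0,-12.5],0]]';python3 -m jog '[[[0,0,0],0],[[0,0,0],0]]';python3 d.py .5758 .1484 .215 74.2
python3 - <<'E'
from h import *
im,d=vision.snapshot("top");C=cloud("top",d);np.savez("top1.npz",im=im,d=d)
im2,_=vision.snapshot("side");cv2.imwrite("pics/s2.png",np.hstack([im2[60:310,200:460,::-1],im[120:370,200:460,::-1]]))
E
```

```text
clock: 4.45
position: [0.6095, -0.1831, 0.2187]
eef_rot: [0.001, -0.142, 0.99, -0.0]
contact_force: [-0.8, 0.4, -4.3]
width: 0.0574
grip_force: 65.9
clock: 4.65
position: [0.6092, -0.1829, 0.2153]
eef_rot: [-0.0, -0.142, 0.99, 0.0]
contact_force: [0.0, -0.3, -5.1]
width: 0.0573
grip_force: 65.8
t 4.65 pos [ 0.6092 -0.1829  0.2153] yaw 106.28 shift cm [-6.08 32.74  0.04] turn 0.5599 tilt z [-6.e-04  1.e-04 -1.e+00] F [ 0.  -0.3 -5.1] w 0.0573
```

View pics/s2.png

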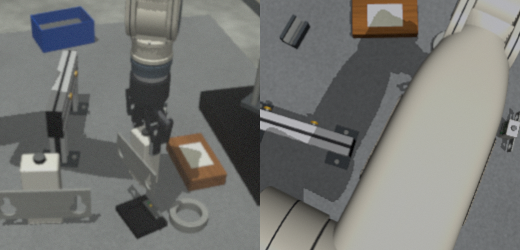

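Lifted free of the dock. Next, the standoff 60 mm in front of the rail.

```bash
python3 -m jog '[[[-5.3,33,0],0.56],[[-5.3,33,0],0.56],[[-5.3,33,0],0.56],[[-5.3,33,0],0.56],[[-5.3,33,0],0.56]]';python3 d.py .585 .1457 .2055 74.2
```

```text
clock: 5.25
position: [0.5775, 0.0638, 0.2143]
eef_rot: [-0.001, 0.14, 0.99, -0.0]
contact_force: [2.2, 0.1, -3.9]
width: 0.0574
grip_force: 66.7
t 5.25 pos [0.5775 0.0638 0.2143] yaw 73.93 shift cm [1.54 8.08 0.87] turn -0.0047 tilt z [-2.9e-03  1.0e-04 -1.0e+00] F [ 2.2  0.1 -3.9] w 0.0574
```

```bash
python3 -m jog '[[[1.5,8.1,0.9],-0.004],[[1.5,8.1,0.9],-0.004],[[1.5,8.1,0.9],-0.004],[[1.5,8.1,0.9],-0.004],[[1.5,8.1,0.9],-0.004]]';python3 d.py .585 .1457 .2045 74.2
```

```text
clock: 5.75
position: [0.586, 0.1434, 0.2061]
eef_rot: [-0.001, 0.136, 0.991, -0.0]
contact_force: [0.2, -0.4, -4.3]
width: 0.057
grip_force: 67.3
t 5.75 pos [0.586  0.1434 0.2061] yaw 74.4 shift cm [0.16 0.19 0.16] turn 0.0035 tilt z [-1.8e-03 -5.0e-04 -1.0e+00] F [ 0.2 -0.4 -4.3] w 0.057
```

```bash
python3 -m jog '[[[0,0,0],0],[[0,0,0],0]]' >/dev/null;python3 d.py .585 .1457 .2045 74.2
cat > look.py <<'E'
import sys
from h import *
n=sys.argv[1]
a,d=vision.snapshot("side");b,d2=vision.snapshot("top");np.savez(f"l{n}.npz",a=a,da=d,b=b,db=d2)
cv2.imwrite(f"pics/{n}.png",np.vstack([cv2.resize(a[90:230,210:390,::-1],(576,300)[:1]+(300,)) if 0 else cv2.resize(a[90:220,210:390,::-1],None,fx=3,fy=3)[:300+90][:390],cv2.resize(b[195:295,150:330,::-1],None,fx=3,fy=2.1)]))
E
python3 look.py L1
```

```text
t 5.95 pos [0.5865 0.143  0.207 ] yaw 74.34 shift cm [0.21 0.22 0.25] turn 0.0024 tilt z [-1.e-04 -1.e-04 -1.e+00] F [ 1.9 -0.4 -4.2] w 0.0573
```

View pics/L1.png

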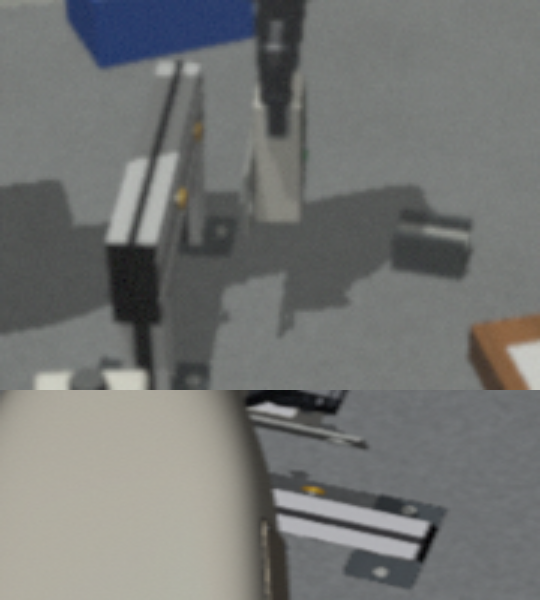

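The bracket is parallel to the rail, about 60 mm in front of the studs. The -y wing's end is at about px (272,220) in the top view, and stud_2 is at (254,242). I check the lateral offset.

```bash
cat > chk.py <<'E'
import sys
from h import *
f=np.load(sys.argv[1]);b=f["b"];C=cloud("top",f["db"])
a=np.radians(-15.8);X=np.array([np.cos(a),np.sin(a)]);Y=np.array([-X[1],X[0]]);F=np.array([.5035,.1688])
Q=C[...,:2]-F;xr,yr=(Q@X)*1000,(Q@Y)*1000;z=C[...,2]
m=(abs(xr-60)<25)&(z>.18)&(z<.215)&(yr<-35)&(yr>-95)
print("wing n",m.sum(),"z top",np.percentile(z[m],[50,90]).round(4),"yr min",np.percentile(yr[m],[0,2,5]).round(1),"yaw",np.degrees(np.polyfit(yr[m],xr[m],1)[0]).round(2) if m.sum()>9 else'', "xr",xr[m].mean().round(1))
m=(z>.172)&(z<.19)&(xr<10)&(xr>-50);print("rail end",np.percentile(yr[m],[0,1]).round(1),"xr",np.percentile(xr[m],[1,50,99]).round(1))
p=plane("top",[[254.4,242.1],[207.1,227.4]],.166)[:,:2]-F;print("studs xr,yr",(p@X*1000).round(1),(p@Y*1000).round(1))
f=np.load("l"+"L1.npz");C=cloud("side",f["da"]);Q=C[...,:2]-F;xr,yr=(Q@X)*1000,(Q@Y)*1000;z=C[...,2]
m=(xr>45)&(xr<75)&(yr<-35)&(yr>-95)&(z>.1)&(z<.22);print("side wing",m.sum(),"yr",np.percentile(yr[m],[0,2,5]).round(1),"z",np.percentile(z[m],[1,50,99]).round(4),"xr",np.percentile(xr[m],[2,50,98]).round(1))
h=cv2.cvtColor(f["a"],cv2.COLOR_RGB2HSV);br=cv2.inRange(h,(12,110,90),(35,255,255));br[:120]=0;br[165:]=0;br[:,:255]=0;br[:,290:]=0
n,l,s,c=cv2.connectedComponentsWithStats(br);print(s[1:].tolist(),c[1:].round(1).tolist())
for q in c[1:]:
    # ray with head-front plane xr=9
    o,r=rays("side",[q]);r=r[0];t=(.0095-(o[:2]-F)@X)/(r[:2]@X);P=o+t*r;print("side stud yr,z",((P[:2]-F)@Y*1000).round(1),P[2].round(4))
E
python3 chk.py lL1.npz
```

```text
wing n 57 z top [0.2006 0.2036] yr min [-76.4 -76.3 -75.9] yaw 0.57 xr 64.8
rail end [-341.1 -330.9] xr [-39.3 -19.    1.4]
studs xr,yr [8.7 8.7] [-56.5  54.5]
side wing 88 yr [-80.8 -80.4 -79.4] z [0.1453 0.1774 0.2038] xr [61.9 64.5 73.5]
[[276, 132, 1, 2, 2], [270, 154, 2, 4, 7]] [[276.0, 132.5], [270.4, 155.3]]
side stud yr,z 46.3 0.1702
side stud yr,z -66.8 0.1716
```

```bash
python3 -m jog '[[[1,0.1,0.2],0.002],[[2,0.1,0.2],0.002],[[3,0.1,0.2],0.002],[[4.2,0.1,0.2],0.002],[[4.2,0.1,0.2],0.002]]';python3 -m jog '[[[0,0,0],0],[[0,0,0],0]]' >/dev/null;python3 d.py .5273 .1617 .2045 74.2; python3 look.py L2
```

```text
clock: 6.55
position: [0.5443, 0.157, 0.2056]
eef_rot: [0.0, 0.136, 0.991, 0.0]
contact_force: [0.1, 0.3, -4.3]
width: 0.0572
grip_force: 67.3
t 6.75 pos [0.5464 0.1564 0.2052] yaw 74.32 shift cm [ 1.98 -0.    0.07] turn 0.0021 tilt z [ 6.e-04 -0.e+00 -1.e+00] F [ 0.6  0.2 -4. ] w 0.0571
```

View pics/L2.png

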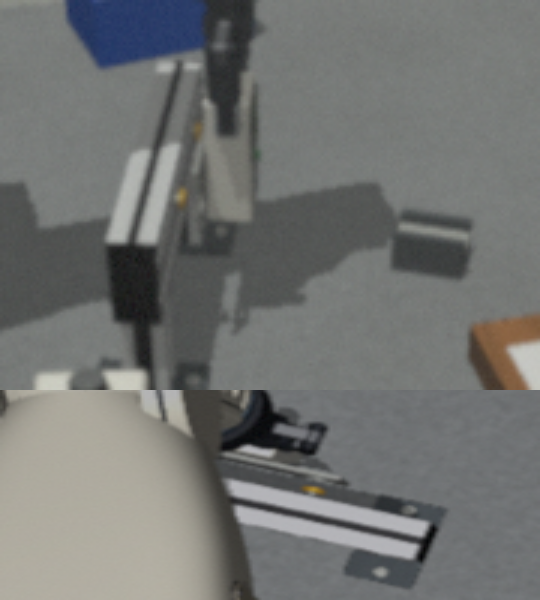

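The plate sits just in front of the heads and is laterally lined up: y_r is about -0.2 mm and the hole is about 0.7 mm high. I press on gently.

```bash
python3 -m jog '[[[0.3,0,0.07],0.002],[[0.6,0,0.07],0.002],[[0.9,0,0.07],0.002],[[1.2,0,0.07],0.002],[[1.2,0,0.07],0.002]]';python3 d.py .5273 .1617 .2045 74.2
```

```text
clock: 7.35
position: [0.5342, 0.1597, 0.2045]
eef_rot: [-0.0, 0.137, 0.991, 0.0]
contact_force: [-0.4, 0.5, -3.2]
width: 0.0571
grip_force: 67.3
t 7.35 pos [0.5342 0.1597 0.2045] yaw 74.21 shift cm [ 0.72  0.   -0.  ] turn 0.0002 tilt z [-0.e+00  1.e-04 -1.e+00] F [-0.4  0.5 -3.2] w 0.0571
```

Plate mid is at x_r of about 9, which is level with the heads, and there is no contact force. The heads are inside the openings.

```bash
python3 -m jog '[[[0.2,0,0],0],[[0.4,0,0],0],[[0.6,0,0],0],[[0.6,0,0],0]]';python3 d.py .5273 .1617 .2045 74.2;  python3 -m jog '[[[0.1,0,0],0],[[0.1,0,0],0]]';python3 d.py .5273 .1617 .2045 74.2
```

```text
clock: 7.75
position: [0.5286, 0.1613, 0.2044]
eef_rot: [-0.0, 0.137, 0.991, 0.0]
contact_force: [-0.7, -0.5, -4.1]
width: 0.0573
grip_force: 67.3
t 7.75 pos [0.5286 0.1613 0.2044] yaw 74.21 shift cm [ 0.13  0.   -0.01] turn 0.0001 tilt z [-0.e+00  1.e-04 -1.e+00] F [-0.7 -0.5 -4.1] w 0.0573
clock: 7.95
position: [0.5278, 0.1615, 0.2044]
eef_rot: [-0.0, 0.137, 0.991, -0.0]
contact_force: [0.4, -1.0, -4.0]
width: 0.0569
grip_force: 67.3
t 7.95 pos [0.5278 0.1615 0.2044] yaw 74.2 shift cm [ 0.06  0.   -0.01] turn 0.0 tilt z [-0. -0. -1.] F [ 0.4 -1.  -4. ] w 0.0569
```

```bash
python3 -m jog '[[[0.1,0,0],0],[[0.1,0,0],0]]'|grep -E "pos|cont"; python3 -m jog '[[[0.1,0,0],0],[[0.1,0,0],0]]'|grep -E "pos|cont"
```

```text
position: [0.5269, 0.1617, 0.2044]
contact_force: [-0.6, 0.4, -4.6]
position: [0.5267, 0.1618, 0.2045]
contact_force: [4.8, -0.1, -5.6]
```

Contact at 5 N where the plate should be flush. Back off 0.5 mm and slide down, watching the force.

```bash
python3 -m jog '[[[-0.05,0,0.2],0],[[-0.05,0,0.4],0],[[-0.05,0,0.6],0],[[-0.05,0,0.8],0]]'|grep -E "pos|cont"; python3 -m jog '[[[0,0,0.2],0],[[0,0,0.4],0],[[0,0,0.6],0]]'|grep -E "pos|cont"; python3 d.py .5273 .1617 .1805 74.2
```

```text
position: [0.5269, 0.1619, 0.1964]
contact_force: [4.4, -0.7, -2.0]
position: [0.5269, 0.1618, 0.1904]
contact_force: [4.8, -2.1, -2.7]
t 9.05 pos [0.5269 0.1618 0.1904] yaw 74.19 shift cm [-0.05 -0.    0.99] turn -0.0002 tilt z [ 9.e-04 -0.e+00 -1.e+00] F [ 4.8 -2.1 -2.7] w 0.0572
```

```bash
python3 -m jog '[[[0,0,0.2],0],[[0,0,0.4],0],[[0,0,0.6],0],[[0,0,0.8],0],[[0,0,0.8],0]]'|grep -E "pos|cont"; python3 -m jog '[[[0,0,0.1],0],[[0,0,0.2],0],[[0,0,0.2],0]]'|grep -E "pos|cont"; python3 d.py .5273 .1617 .1805 74.2
```

```text
position: [0.5269, 0.1618, 0.1822]
contact_force: [7.3, -1.1, -5.2]
position: [0.5269, 0.1618, 0.1805]
contact_force: [4.6, -1.3, -1.7]
t 9.85 pos [0.5269 0.1618 0.1805] yaw 74.19 shift cm [-0.04 -0.    0.  ] turn -0.0002 tilt z [ 1.1e-03 -1.0e-04 -1.0e+00] F [ 4.6 -1.3 -1.7] w 0.0574
```

```bash
for i in 1 2; do python3 -m jog '[[[0,0,0.1],0],[[0,0,0.1],0]]'|grep -E "pos|cont"; done
```

```text
position: [0.5269, 0.1618, 0.1802]
contact_force: [4.5, -1.0, 4.3]
position: [0.5271, 0.1619, 0.1799]
contact_force: [2.6, -0.9, 11.6]
```

The weight has come onto the studs at the expected height, so it is home. I release and rise.

```bash
python3 -m jog '[[[0,0,-0.1],0],[[0,0,-0.1],0],[[0,0,-0.1],0],[[0,0,-0.1],0],[[0,0,-0.1],0]]' 8.5; python3 -m jog '[[[0,0,-1],0],[[0,0,-3],0],[[0,0,-6],0],[[0,0,-10],0],[[0,0,-12],0]]'|grep -E "pos|cont"; python3 -m jog '[[[-8,-17,-3],0],[[-8,-17,-3],0],[[-8,-17,-3],0],[[-8,-17,-3],0],[[-8,-17,-3],0]]'|grep -E "pos|cont"; python3 look.py L3
```

```text
clock: 10.75
position: [0.5262, 0.1619, 0.1791]
eef_rot: [-0.0, 0.137, 0.991, -0.0]
contact_force: [-0.8, -0.2, -0.0]
width: 0.0849
grip_force: 0.0
position: [0.5268, 0.162, 0.3033]
contact_force: [0.7, 0.3, 0.4]
position: [0.5579, -0.0278, 0.3303]
contact_force: [-1.4, 0.0, 0.0]
```

View pics/L3.png

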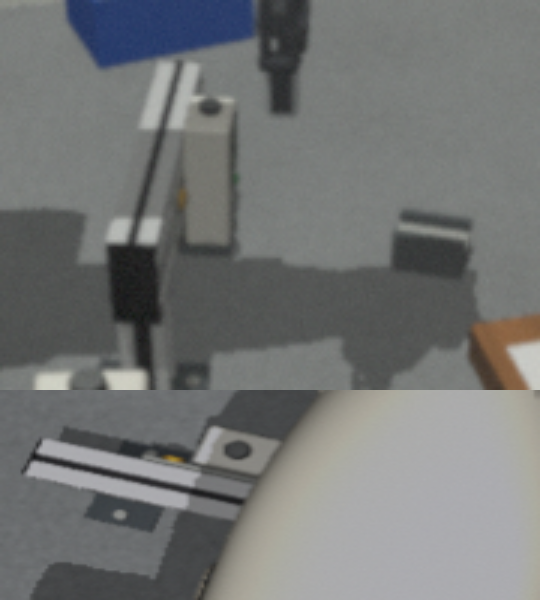

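The logger hangs upright against the rail: its case is at about (210,170) in the side crop, with brass showing in front of the wing at (183,198) and (173,459). The gripper is clear. I let it settle and check the case height, then hand in.

```bash
python3 -m jog '[[[0,0,0],0],[[0,0,0],0],[[0,0,0],0],[[0,0,0],0],[[0,0,0],0]]'|grep -E "pos|cont"; python3 - <<'E'
from h import *
from plant import sign_off
f=np.load("lL3.npz");C=cloud("side",f["da"])
m=(np.hypot(C[...,0]-.5266,C[...,1]-.1622)<.022)&(C[...,2]>.19)
z=C[m][:,2];print("case top/stub z",np.histogram(z,bins=np.arange(.19,.236,.004)))
print(sign_off())
E
```

```text
position: [0.5571, -0.023, 0.3294]
contact_force: [-0.1, -0.4, 0.2]
case top/stub z (array([ 0,  0,  2,  1,  1, 19, 63,  8, 22,  4,  0]), array([0.19 , 0.194, 0.198, 0.202, 0.206, 0.21 , 0.214, 0.218, 0.222,
       0.226, 0.23 , 0.234]))
the job is handed in; nothing more can be done
None
```

The logger is hung flat on both studs, slid down until they took its weight, and released; I handed the job in at about 12 s with the arm clear, but no verdict came back.

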